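Open the slide damper and switch on the dust extraction

ROBOT

A 6-joint arm with a two-finger parallel gripper is mounted at the origin on the work surface. World frame = base frame: x ahead of the robot, y to its left, z up, the work surface at z = 0. Lengths are in m, angles in rad, forces in N, time in s.
With the tool pointing down it reaches from about 0.275 to 0.875 m from the base axis. Payload 12.5 kg.
Tool frame: the origin (TCP) lies at the very end of the fingers, on their centre line; the grasp point (between the pads) lies 19 mm behind it; x points along the fingers, y is the direction in which the jaws open and shut, and the axes are right-handed (so a half turn about x gives the same grasp; the last joint's range is limited). The gripper opens to 85 mm and grips with 20 to 120 N. Pads are 22 mm wide; open, the fingers measure 114 mm over their backs; the gripper's body (76 mm by 85 mm) begins 54 mm behind the grasp point. The pads swing forward as they close: fully open they stand 13 mm farther back than shut.
Start: joints at [-1.282, 0.351, 1.652, -0, 1.139, -0.085], TCP at [0.201, -0.512, 0.231] pointing down, gripper open.
Joint ranges: [-2.75, 2.75], [-0.79, 2.1], [0.01, 2.65], [-1.57, 4.71], [0.07, 3.14], [-2.87, 2.87]. Speed limits (rad/s): [2.22, 2.22, 2.79, 3.14, 3.14, 3.14].

INTERFACE

Orientations are given as a unit quaternion [w, x, y, z].
In Python, from bench import ctrl, cams, ticket gives the robot as it stands. The module is installed in compiled form; this text tells all that it offers. Calls block until the motion is done:
- ctrl.goto(position, orientation): joint-space move of the TCP to a pose.
- ctrl.servo_line(position, attitude=None, velocity=0.15): straight line of the TCP; attitude=None keeps the orientation; velocity is the mean speed in m/s.
- ctrl.move_j(angles): joint-space move.
- ctrl.release() and ctrl.clamp(): open the fingers fully, or close them until they stop; the grip force is fixed at half the most.
- ctrl.sleep(seconds).
- ctrl.ik(position, orientation): joint angles nearest the present ones, or None.
- ctrl.sense(): the state.
- cams.grab_frame(name): name is "scene" or "top" or "wrist"; returns the picture (384x512x3 uint8, red, green, blue); there is no depth.
- cams.camera_params(name): a dict with "intrinsics" (3x3 intrinsics, pixels), "R" (3x3) and "t" (3): a world point X has camera coordinates R X + t. Camera axes: x right, y down, z forward; pixel columns grow to the right and rows downward; lengths in m; the calibration is good to about 2 mm. A picture is of the moment at which its call begins: read the wrist's pose just before it. camera_params takes no time and is no camera call; for the wrist camera it gives the pose at the moment of the call.
A pose or a line that the arm cannot do raises ctrl.IKError and nothing moves.
- ticket.sign_off(): hands the job in, once; it reports no verdict.
The state is a dict: "time_s": time; "joints": joint angles; "joint_velocities": joint speeds; "joint_torque": joint torques, N m; "tool_pos": TCP position; "tool_rot": TCP orientation; "ft_force": force on the tool from outside, world axes, zero at the start; "torque": the same for the moment, N m; "grip_width": finger opening in m.
Only numpy, scipy, OpenCV 4.12 (cv2) and the standard library are available. Lean on these libraries where they do the work, as an engineer would, in place of code of your own. Each camera call takes 0.05 s, during which the arm holds its last target.

TASK

Get the dust extraction ready for sanding the bowl: push the slide damper with the orange grip fully home, so that the slot of the sanding inlet stands open, and only then turn the red isolator handle from off to on, so that the extractor never starts against a closed damper. Leave the other things on the bench where they stand.

Things in the scene. Friction and masses are not known exactly. Their poses are not given: they have to be found in the camera images.
- inlet: Sanding inlet screwed to the bench: green housing, 90 mm along x, 226 mm along y, 53 mm high, round a 50 x 150 mm suction slot with a collar (to 87 mm). Two dark runners (y = 78 to 113 mm each side, 40 mm high, x = -135 to 145 mm) carry the damper. Origin: on the bench under the slot's centre. +x: the way the damper is pushed open, roughly away from the robot. Housing front at x = -45 mm.
- damper: 5 mm aluminium plate, 190 mm wide, 0.3 to 0.56 kg, captive in the housing, sliding along the inlet's x, its underside 40 mm above the bench. Origin: underside, centre of its window; inlet x = 0 when open, -63 mm shut (starts -60 to -50). Front edge turned up 18 mm, 5 mm thick, full width; stops on the housing when open. Slides with 2 to 6 N pushed at mid-width; jams if pushed near a corner.
- damper_grip (a point): Centre of the orange grip block (26 mm along x, 50 mm along y, 40 mm high: from 40 to 80 mm above the bench) in front of the middle of the damper's front edge. Axes as the inlet's within 2 degrees. With the damper fully home (open) it is at inlet x = -63 mm, y = 0; at the start at x = -123 to -113 mm. Nothing stands before the block or between the runners.
- isolator_box: Grey switch box of the extractor, screwed to the bench: 164 mm along x, 124 mm along y, top at 96 mm, with a round yellow plate (to 99 mm). A steel conduit goes down behind it (+x). Origin: on the bench under the handle's axis, which is vertical. x roughly away from the robot, z up. On the plate a green dot at +x marks on, a white dot at +y marks off.
- isolator_grip (a point): Centre of the red bar handle, on its vertical turning axis, 126 mm above the bench. Bar 86 mm long, 17 mm wide, 32 mm high (from 110 to 142 mm above the bench) on a red disc of radius 32 mm. The bar lies along this point's y axis, a white index line at its +y end; the point turns with the handle.
- isolator (a joint): Angle of the red handle, rad: 0 = off (bar along the box's y, white end at the white dot, +y), 1.571 = on (bar along the box's x, white end at the green dot, +x). Grows clockwise seen from above; stops at both ends. Snap action: short of half-way (0.785) it springs back to off, with at most 0.2 N m; past half-way it springs on to 1.571 by itself when let go.
- bowl: Bystander: turned golden bowl, 132 mm wide, 56 mm high, on a dark round slab. Origin: centre of its underside, as for all bystanders.
- jar: Bystander: turned lidded jar, 90 mm wide, 104 mm high.
- gourd: Bystander: gourd-shaped turning, 72 mm wide, 138 mm high.
- brush: Bystander: bench brush lying along its x, 230 mm long, 38 mm wide, 29 mm high.
- sanding_block: Bystander: cork sanding block, 110 x 62 x 32 mm.
- mallet: Bystander: lying wooden mallet, 250 mm long, head 72 mm thick.
- dishes: Bystander: stack of three dishes, 140 mm wide, 53 mm high.
Things that resemble listed ones, but are neither listed nor needed, are in the scene too. What is shaped like the isolator_box but pink is not meant.

How it is judged:
By the outcome, as a careful person would: the job done as asked, in the order asked, and still so for the second after the job is handed in, with the robot touching nothing.
It also fails if it takes over 54 s, if anything falls off the work surface, if the arm or the gripper's body presses on something with over 40 N, if the wrist force passes 120 N, or if a joint passes its speed limit or range.

## Working session

There is one attempt and no reset: what is moved stays moved. The work goes in short steps, each a Python script; the robot and the scene stay as the last script left them, time stands still between calls to the robot, and variables do not carry over. Pictures are saved under pics/ and viewed, and the job is handed in when it is done.

```bash
mkdir -p pics; python3 - <<'E'
from bench import ctrl,cams
import cv2,numpy as np
for n in("scene","top"):
    im=cams.grab_frame(n); cv2.imwrite(f"pics/{n}0.png",im[:,:,::-1])
    p=cams.camera_params(n); np.savez(f"{n}.npz",im=im,K=p["intrinsics"],R=p["R"],t=p["t"]); print(n,p)
print(ctrl.sense())
E
```

```text
scene {'intrinsics': array([[386.56091822,   0.        , 262.57169375],
       [  0.        , 386.56091822, 184.89774571],
       [  0.        ,   0.        ,   1.        ]]), 'R': array([[ 0.54326598,  0.8395534 , -0.00348931],
       [ 0.64373578, -0.41921529, -0.64020527],
       [-0.53894928,  0.34555555, -0.76819596]]), 't': array([-0.29357468, -0.26684878,  1.81718019])}
top {'intrinsics': array([[454.64731043,   0.        , 251.7365265 ],
       [  0.        , 454.64731043, 197.58885166],
       [  0.        ,   0.        ,   1.        ]]), 'R': array([[-0.02807565, -0.99952966, -0.01233759],
       [-0.998062  ,  0.02871585, -0.05520552],
       [ 0.05553384,  0.01076375, -0.99839879]]), 't': array([0.06545571, 0.50540865, 1.63622317])}
{'time_s': 0.1, 'joints': array([-1.28161420e+00,  3.51172212e-01,  1.65236827e+00,  5.41592195e-06,
        1.13906088e+00, -8.45924253e-02]), 'joint_velocities': array([ 0.00052435, -0.00083903, -0.00216548,  0.00066853, -0.00100345,
       -0.00065982]), 'joint_torque': array([ 7.69136095e-04, -5.06834900e+01, -2.91876251e+01, -9.95136202e-05,
        2.69408360e-03, -3.72361376e-05]), 'tool_pos': array([ 0.20076807, -0.51173395,  0.23081469]), 'tool_rot': array([-0.1310256 , -0.69475955, -0.13173548,  0.69482892]), 'ft_force': array([ 0.4266684 , -0.72862208, -0.06957757]), 'torque': array([0.0259226 , 0.00459852, 0.04538237]), 'grip_width': 0.0855519602524862}
```

View pics/scene0.png

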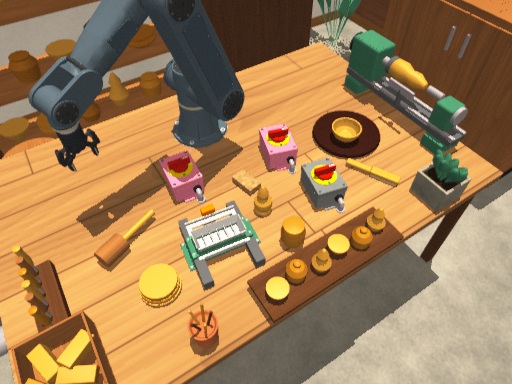

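View pics/top0.png

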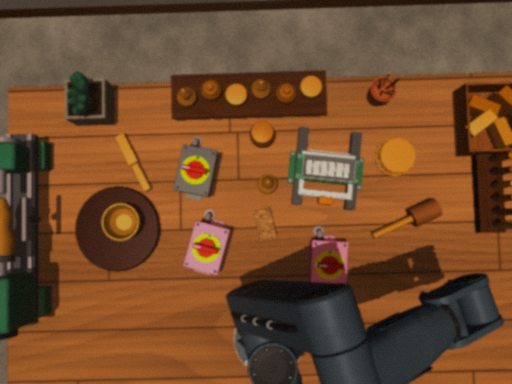

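The scene view shows the inlet around (220,235), its orange grip at (207,209), and the grey isolator at (323,175). In the top view these sit at (327,170), (326,201) and (197,170). The two pink boxes are decoys. Next I'll enlarge both areas and measure.

```bash
cat > h.py <<'E'
import numpy as np,cv2
def load(n):
    d=np.load(n+".npz"); return d["im"],d["K"],d["R"],d["t"]
def ray(K,R,t,u,v,z):
    d=R.T@np.linalg.inv(K)@np.array([u,v,1.]); c=-R.T@t
    return c+d*(z-c[2])/d[2]
def proj(K,R,t,X):
    p=K@(R@np.array(X)+t); return p[:2]/p[2]
def blobs(m,amin=6):
    n,l,s,c=cv2.connectedComponentsWithStats(m.astype(np.uint8))
    return [(c[i],s[i],l==i) for i in range(1,n) if s[i,4]>=amin]
E
python3 - <<'E'
from h import *
im,K,R,t=load("top")
a=cv2.resize(im[120:215,165:225],None,fx=6,fy=6,interpolation=cv2.INTER_CUBIC)
b=cv2.resize(im[120:215,280:370],None,fx=6,fy=6,interpolation=cv2.INTER_CUBIC)
print(a.shape, b.shape)
s=np.hstack([a,b])[:,:,::-1]; s=cv2.resize(s,None,fx=.85,fy=.85);cv2.imwrite("pics/crop.png",s)
hsv=cv2.cvtColor(im,cv2.COLOR_RGB2HSV);H,S,V=[hsv[:,:,i].astype(int) for i in range(3)]
def show(nm,m,z,box):
    mm=np.zeros_like(m);x0,x1,y0,y1=box;mm[y0:y1,x0:x1]=m[y0:y1,x0:x1]
    for c,s,l in blobs(mm):
        ys,xs=np.nonzero(l);r=cv2.minAreaRect(np.c_[xs,ys].astype(np.float32))
        print(nm,c.round(1),s,ray(K,R,t,*c,z).round(4),r)
B=(165,225,120,215)
show("red",((H<6)|(H>172))&(S>150)&(V>90),.142,B)
show("yel",(H>22)&(H<34)&(S>150)&(V>120),.099,B)
show("grn",(H>40)&(H<85)&(S>100),.099,B)
I=(280,370,120,215)
show("or",(H>8)&(H<22)&(S>215)&(V>150),.08,I)
show("grn",(H>60)&(H<90)&(S>80),.053,I)
show("white",(S<50)&(V>150),.045,I)
show("dark",(V<75)&(S<120),.04,I)
E
```

```text
(570, 360, 3) (570, 540, 3)
red [195.2 169.6] [186 162  20  16 201] [0.5999 0.2373 0.142 ] ((194.79269409179688, 169.36585998535156), (15.617377281188965, 15.148855209350586), 51.34019470214844)
yel [197.3 161. ] [183 156  27  14 139] [0.6348 0.2352 0.099 ] ((197.11766052246094, 161.0294189453125), (26.92145538330078, 10.671567916870117), 14.03624439239502)
yel [194. 178.] [181 169  29  16 182] [0.576  0.2478 0.099 ] ((194.51161193847656, 177.0934600830078), (28.145112991333008, 14.146428108215332), 4.236394882202148)
or [325.3 200.8] [319 198  14   7  79] [ 0.485 -0.205  0.08 ] ((325.5, 201.0), (6.0, 13.0), 90.0)
grn [295.8 166.7] [290 155  13  23 161] [ 0.6102 -0.1091  0.053 ] ((296.0, 166.0), (22.0, 12.0), 90.0)
grn [358.5 172.6] [356 163   6  22  79] [ 0.5827 -0.3303  0.053 ] ((358.14752197265625, 173.37705993652344), (4.526786804199219, 21.18536376953125), 5.194429397583008)
white [324.8 154.2] [302 151  50   8 130] [ 0.6531 -0.2149  0.045 ] ((326.5247497558594, 154.25247192382812), (49.25434494018555, 3.18411922454834), 5.710593223571777)
white [326.9 168.5] [306 160  44  18 58
[... 305 characters left out ...]
2.4 142.9] [350 134   8  19  59] [ 0.6918 -0.3158  0.04  ] ((353.82672119140625, 143.232666015625), (6.666749477386475, 18.20918083190918), 5.710593223571777)
dark [293.9 181.1] [293 179   3   5   8] [ 0.5603 -0.1015  0.04  ] ((293.88238525390625, 180.97059631347656), (1.212678074836731, 4.365641117095947), 14.03624439239502)
dark [332. 182.] [329 182   7   1   7] [ 0.5532 -0.2375  0.04  ] ((332.0, 182.0), (6.0, 0.0), 180.0)
dark [342.9 183.4] [339 183   8   3   9] [ 0.5468 -0.2761  0.04  ] ((342.68865966796875, 183.33961486816406), (7.28010892868042, 1.3736056089401245), 15.945395469665527)
dark [346.  204.7] [345 201   4   8  20] [ 0.4706 -0.2841  0.04  ] ((346.5, 204.5), (7.0, 3.0), 90.0)
```

View pics/crop.png

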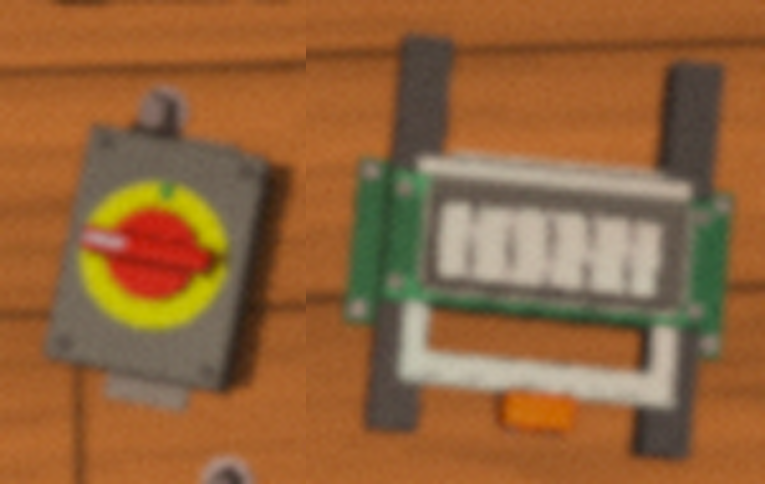

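```bash
cat >> h.py <<'E'
from scipy.spatial.transform import Rotation as Ro
def quat(a):
    "tool down, jaw axis at world yaw a"
    x=np.array([0,0,-1.]);y=np.array([np.cos(a),np.sin(a),0]);z=np.cross(x,y)
    q=Ro.from_matrix(np.c_[x,y,z]).as_quat(); return [q[3],q[0],q[1],q[2]]
def snap(cams,name,out):
    p=cams.camera_params(name); im=cams.grab_frame(name)
    np.savez(out+".npz",im=im,K=p["intrinsics"],R=p["R"],t=p["t"]); cv2.imwrite(f"pics/{out}.png",im[:,:,::-1])
E
python3 - <<'E'
from h import *
from bench import ctrl,cams
s=ctrl.sense();q=s["tool_rot"];M=Ro.from_quat([q[1],q[2],q[3],q[0]]).as_matrix();print(M.round(2))
p=cams.camera_params("wrist");c=-p["R"].T@p["t"];print("cam",c,"in tool",M.T@(c-s["tool_pos"]),(M.T@p["R"].T).round(3))
for sg in(1,-1):
    for (x,y,z,a) in((.5,-.21,.3,-.12),(.455,-.2,.05,-.12),(.56,.24,.3,-.2),(.6,.24,.11,-1.77),(.6,.24,.11,-.2)):
        print(sg,a,ctrl.ik([x,y,z],quat(a+sg*np.pi/2)))
E
```

```text
[[-0.    0.37 -0.93]
 [ 0.   -0.93 -0.37]
 [-1.   -0.   -0.  ]]
cam [ 0.26571408 -0.48726773  0.37372825] in tool [-0.14290817  0.00079315 -0.06940814] [[ 0.    -0.273  0.962]
 [ 1.    -0.001 -0.   ]
 [ 0.001  0.962  0.273]]
1 -0.12 [-4.83477743e-01  2.74129597e-01  1.58351679e+00 -4.44089210e-16
  1.28394627e+00 -1.93427407e+00]
1 -0.12 [-5.07833918e-01  5.32826941e-01  1.91872217e+00 -4.44089210e-16
  6.90043547e-01 -1.95863024e+00]
1 -0.2 [ 3.28495631e-01  4.03525943e-01  1.40333028e+00 -4.44089210e-16
  1.33473643e+00 -1.04230070e+00]
1 -1.77 [ 3.08487192e-01  6.56415763e-01  1.48240681e+00 -4.44089210e-16
  1.00277008e+00  5.07690865e-01]
1 -0.2 [ 3.08487192e-01  6.56415763e-01  1.48240681e+00 -4.44089210e-16
  1.00277008e+00 -1.06230913e+00]
-1 -0.12 [-4.83477743e-01  2.74129597e-01  1.58351679e+00 -4.44089210e-16
  1.28394627e+00  1.20731858e+00]
-1 -0.12 [-5.07833918e-01  5.32826941e-01  1.91872217e+00 -4.44089210e-16
  6.90043547e-01  1.18296241e+00]
-1 -0.2 [ 3.28495631e-01  4.03525943e-01  1.40333028e+00 -4.44089210e-16
  1.33473643e+00  2.09929196e+00]
-1 -1.77 [ 3.08487192e-01  6.56415763e-01  1.48240681e+00 -4.44089210e-16
  1.00277008e+00 -2.63390179e+00]
-1 -0.2 [ 3.08487192e-01  6.56415763e-01  1.48240681e+00 -4.44089210e-16
  1.00277008e+00  2.07928352e+00]
```

```bash
python3 - <<'E'
from h import *
from bench import ctrl,cams
ctrl.clamp()
ctrl.goto([.57,-.21,.32],quat(-.12-np.pi/2))
snap(cams,"wrist","w1"); s=ctrl.sense();print(s["time_s"],s["tool_pos"],s["ft_force"],s["grip_width"])
im=cv2.imread("pics/w1.png")
E
```

```text
2.6833 [ 0.56959046 -0.21077639  0.31979187] [ 0.37755098  0.76684143 -0.51368216] -0.00022381610277491174
```

View pics/w1.png

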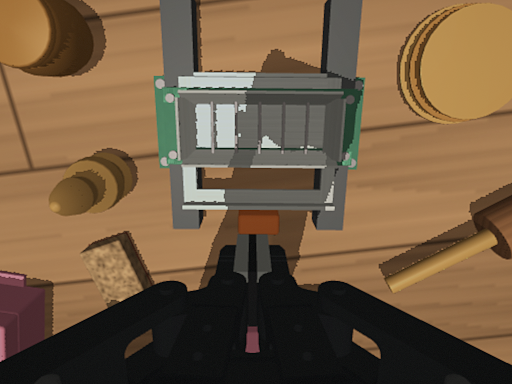

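```bash
python3 - <<'E'
from h import *
im,K,R,t=load("w1"); print("cam",-R.T@t)
hsv=cv2.cvtColor(im,cv2.COLOR_RGB2HSV);H,S,V=[hsv[:,:,i].astype(int) for i in range(3)]
c=im[205:240,225:290];cv2.imwrite("pics/c2.png",cv2.resize(c,None,fx=10,fy=10,interpolation=0)[:,:,::-1])
m=(H<14)&(S>190)&(V>70);m[:205]=0;m[240:]=0;m[:,:225]=0;m[:,290:]=0
for c,s,l in blobs(m,40):
    ys,xs=np.nonzero(l);r=cv2.minAreaRect(np.c_[xs,ys].astype(np.float32));P=cv2.boxPoints(r)
    print(c,s,r);print(np.array([ray(K,R,t,*p,.08) for p in P]).round(4), ray(K,R,t,*c,.08))
L=[ray(K,R,t,u,v,.04) for u,v in((173,229),(201,229),(314,230),(343,230))]; print("runner ends",np.array(L).round(4))
# green housing outer corners at z=.053
g=(H>65)&(H<90)&(S>80)
gs=[b for b in blobs(g,200)]
for c,s,l in gs:
    ys,xs=np.nonzero(l);r=cv2.minAreaRect(np.c_[xs,ys].astype(np.float32));print("g",c,s)
for u,v in((155,77),(161,167),(366,79),(359,167)): print(ray(K,R,t,u,v,.053).round(4))
E
```

```text
cam [ 0.63885663 -0.21966762  0.46267923]
[258.04148936 221.72553191] [238 210  41  25 940] ((258.0, 222.0), (24.0, 40.0), 90.0)
[[ 0.511  -0.1873  0.08  ]
 [ 0.5053 -0.2344  0.08  ]
 [ 0.4747 -0.2313  0.08  ]
 [ 0.4806 -0.1832  0.08  ]] [ 0.49342051 -0.20917522  0.08      ]
runner ends [[ 0.4817 -0.0944  0.04  ]
 [ 0.4772 -0.1315  0.04  ]
 [ 0.4575 -0.2808  0.04  ]
 [ 0.4528 -0.3191  0.04  ]]
g [252.15926371 120.43737495] [ 155   86  209   79 2499]
[ 0.6724 -0.1122  0.053 ]
[ 0.5686 -0.0987  0.053 ]
[ 0.6409 -0.3512  0.053 ]
[ 0.5392 -0.3396  0.053 ]
```

View pics/c2.png

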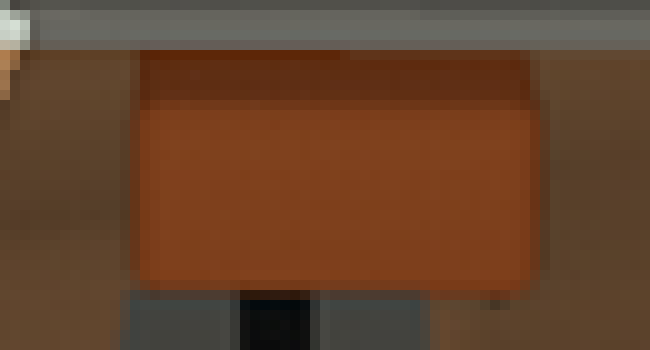

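```bash
cat > push.py <<'E'
from h import *
from bench import ctrl,cams
im,K,R,t=load("w1");g=ray(K,R,t,258.7,224.7,.08)
yaw=-.128;ex=np.array([np.cos(yaw),np.sin(yaw)]);ey=np.array([-ex[1],ex[0]]);O=np.array([.6012,-.224])
print("grip inlet",(g[:2]-O)@ex,(g[:2]-O)@ey)
P=lambda x,z,y=0.: [*(O+ex*x+ey*y),z]
q=quat(yaw-np.pi/2)
ctrl.goto(P(-.168,.16),q)
ctrl.servo_line(P(-.168,.05),velocity=.12)
s=ctrl.sense();f0=np.array(s["ft_force"]);print(s["time_s"],s["tool_pos"],f0)
x=-.142
ctrl.servo_line(P(x,.05),velocity=.08)
while x<-.078:
    x+=.004 if x<-.098 else .0015
    ctrl.servo_line(P(x,.05),velocity=.06)
    s=ctrl.sense();f=(np.array(s["ft_force"])-f0);d=np.array(s["tool_pos"])[:2]-O
    fx=f[:2]@ex
    print(round(s["time_s"],2),round(x,4),(d@ex).round(4),"f",fx.round(1),(f[:2]@ey).round(1),f[2].round(1))
    if abs(fx)>(20 if x>-.098 else 14): break
E
python3 push.py
```

```text
grip inlet -0.11259484176039193 0.00011157788613570113
4.6 [ 0.43502253 -0.20277154  0.05059509] [ 0.1366668   0.1614757  -0.25506365]
5.33 -0.138 -0.138 f -0.6 -0.5 0.7
5.58 -0.134 -0.1341 f -1.2 -0.1 -0.2
5.83 -0.13 -0.13 f -0.8 0.6 0.0
6.08 -0.126 -0.1259 f -0.9 -0.1 0.4
6.33 -0.122 -0.1218 f -0.3 0.8 0.4
6.58 -0.118 -0.1178 f -0.4 -0.8 0.2
6.83 -0.114 -0.1138 f -0.3 0.1 0.3
7.08 -0.11 -0.1098 f -0.2 -0.0 -0.1
7.33 -0.106 -0.1058 f -0.8 0.1 -0.5
7.58 -0.102 -0.1018 f -0.6 0.3 0.0
7.83 -0.098 -0.0978 f 0.3 0.3 0.1
8.07 -0.0965 -0.0968 f -3.0 -0.7 2.3
8.32 -0.095 -0.0951 f -3.7 -0.1 1.0
8.57 -0.0935 -0.0935 f -3.1 -0.1 0.9
8.82 -0.092 -0.0919 f -3.0 0.1 1.0
9.07 -0.0905 -0.0904 f -2.4 0.6 0.5
9.32 -0.089 -0.0889 f -3.6 0.2 1.4
9.57 -0.0875 -0.0874 f -1.5 -0.8 1.0
9.82 -0.086 -0.0869 f -8.3 -0.2 5.5
10.07 -0.0845 -0.0869 f -18.2 -1.2 13.1
10.32 -0.083 -0.0869 f -26.7 -2.2 19.5
```

```bash
python3 - <<'E'
from h import *
from bench import ctrl,cams
snap(cams,"wrist","w2");snap(cams,"top","t2");snap(cams,"scene","s2")
im=load("s2")[0][190:300,160:280];b=load("t2")[0][120:215,280:370]
a=cv2.resize(im,None,fx=4,fy=4,interpolation=2);b=cv2.resize(b,(360,380),interpolation=2);b=cv2.copyMakeBorder(b,0,60,0,0,0)
cv2.imwrite("pics/c3.png",np.hstack([a[:440],b])[:,:,::-1])
E
```

```text
(no output)
```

View pics/w2.png

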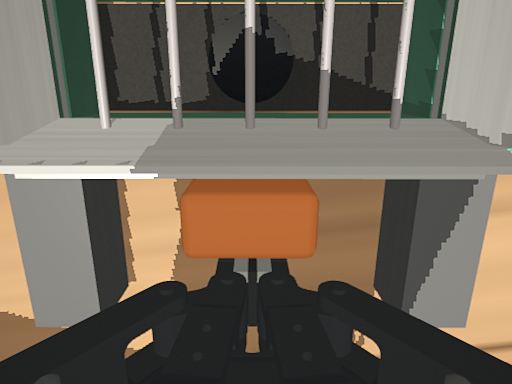

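View pics/c3.png

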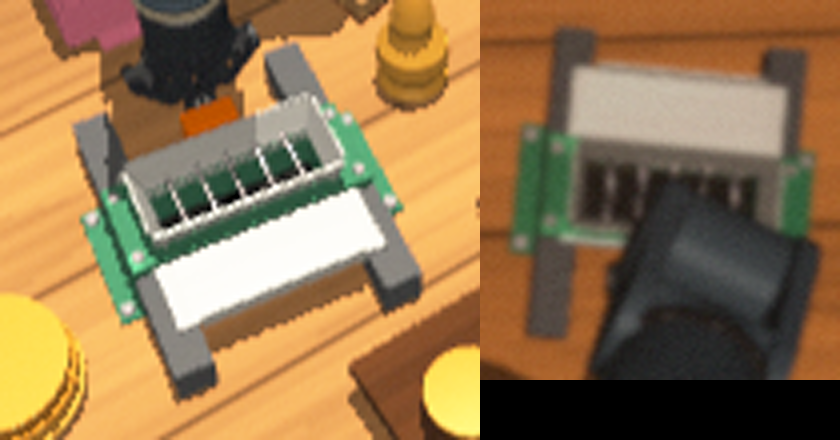

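The scene view shows the slot open, with the white plate out behind the housing and the lip against it. The stop came at inlet x = -0.087, as predicted. I'll back off, check the damper with the tool clear, then look at the isolator.

```bash
python3 - <<'E'
from h import *
from bench import ctrl,cams
yaw=-.128;ex=np.array([np.cos(yaw),np.sin(yaw)]);O=np.array([.6012,-.224])
P=lambda x,z: [*(O+ex*x),z]
ctrl.servo_line(P(-.125,.05),velocity=.08)
ctrl.servo_line(P(-.125,.2),velocity=.2)
ctrl.goto([.57,-.21,.32],quat(yaw-np.pi/2))
snap(cams,"wrist","w3")
ctrl.release()
ctrl.goto([.6,.255,.34],quat(-.22))
snap(cams,"wrist","w4")
s=ctrl.sense();print(s["time_s"],s["tool_pos"],s["joints"].round(2))
a=load("w3")[0];b=load("w4")[0]
cv2.imwrite("pics/c4.png",cv2.resize(np.hstack([a[40:260,120:400],cv2.resize(b,(293,220))]),None,fx=1.39,fy=1.39)[:,:,::-1])
E
```

```text
15.3 [0.60038543 0.25391697 0.33996565] [ 0.33  0.47  1.21 -0.    1.46  0.55]
```

View pics/c4.png

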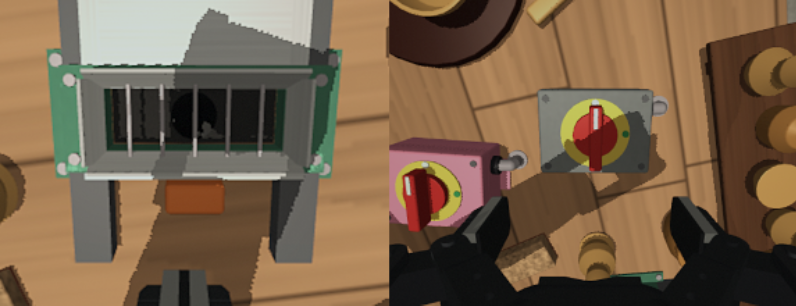

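View pics/w4.png

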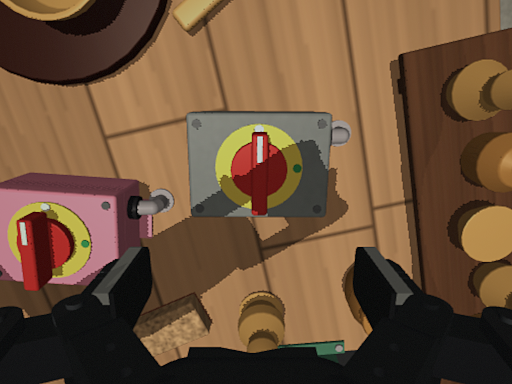

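```bash
python3 - <<'E'
from h import *
yaw=-.128;ex=np.array([np.cos(yaw),np.sin(yaw)]);ey=np.array([-ex[1],ex[0]]);O=np.array([.6012,-.224])
im,K,R,t=load("w3");hsv=cv2.cvtColor(im,cv2.COLOR_RGB2HSV);H,S,V=[hsv[:,:,i].astype(int) for i in range(3)]
m=(H<14)&(S>190)&(V>70);m[:150]=0;m[240:]=0;m[:,:225]=0;m[:,310:]=0
for c,s,l in blobs(m,40):
    for v in (s[1],s[1]+s[3]):
        p=ray(K,R,t,s[0]+s[2]/2,v,.08);print("grip edge",s,(p[:2]-O)@ex,(p[:2]-O)@ey)
im,K,R,t=load("w4");hsv=cv2.cvtColor(im,cv2.COLOR_RGB2HSV);H,S,V=[hsv[:,:,i].astype(int) for i in range(3)]
B=np.zeros(H.shape,bool);B[105:222,185:335]=1
def rep(n,m,z,amin=30):
    for c,s,l in blobs(m&B,amin): print(n,c.round(1),s,ray(K,R,t,*c,z).round(4))
red=((H<6)|(H>174))&(S>150)
rep("red",red,.13); rep("green dot",(H>50)&(H<85)&(S>110),.099,10)
yel=(H>22)&(H<34)&(S>130)
ys,xs=np.nonzero((yel|red)&B); 
hull=cv2.convexHull(np.c_[xs,ys][(np.nonzero(yel&B)[0]>=0)] if 0 else np.c_[np.nonzero(yel&B)[1],np.nonzero(yel&B)[0]].astype(np.int32))
W=np.array([ray(K,R,t,*p[0],.099)[:2] for p in hull]);print("plate circle",cv2.minEnclosingCircle(W.astype(np.float32)))
g=(S<60)&(V>50)&B
grey=cv2.convexHull(np.c_[np.nonzero(g)[1],np.nonzero(g)[0]].astype(np.int32))
cv2.imwrite("pics/c5.png",cv2.resize(im[100:230,180:360],None,fx=4.4,fy=4.4,interpolation=2)[:,:,::-1])
E
```

```text
grip edge [239 170  42  24 966] -0.046353810384339035 0.000603452206765164
grip edge [239 170  42  24 966] -0.0749059722838388 0.00044565565495860784
red [258.5 171.9] [ 231  132   56   83 2674] [0.6055 0.2434 0.13  ]
green dot [296.8 168. ] [293 165   8   7  45] [0.6485 0.2313 0.099 ]
plate circle ((0.6054114699363708, 0.24127911031246185), 0.05005815625190735)
```

View pics/c5.png

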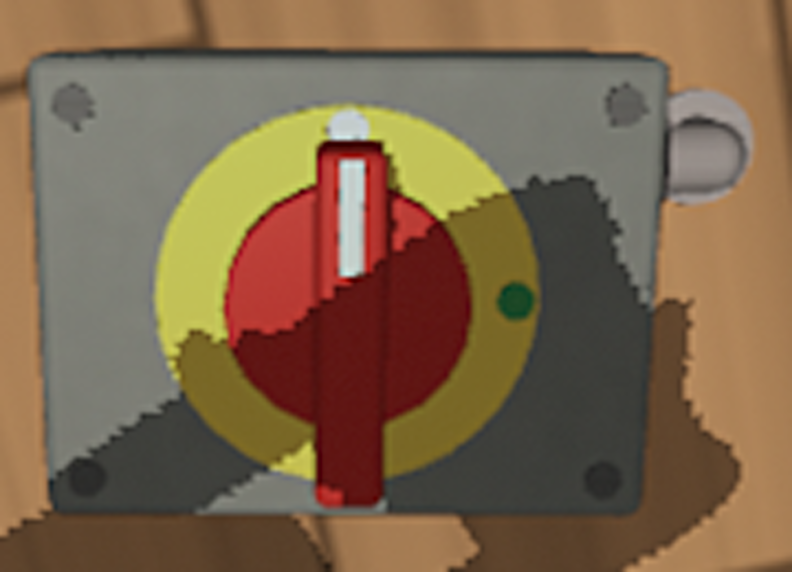

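```bash
cat > turn.py <<'E'
from h import *
from bench import ctrl,cams
im,K,R,t=load("w4")
e=[ray(K,R,t,180+351/4.4,100+v/4.4,.142) for v in (145,500)];d=e[0]-e[1]
print("bar ends",np.round(e,4),"len",np.linalg.norm(d),"yaw of y-pi/2",np.arctan2(d[1],d[0])-np.pi/2,"mid",(e[0]+e[1])/2)
C=[.6055,.2415];yaw=-.228
q=quat(yaw)
ctrl.goto([*C,.22],q)
ctrl.servo_line([*C,.115],velocity=.1)
s=ctrl.sense();print(s["time_s"],s["tool_pos"],s["ft_force"].round(1))
ctrl.clamp()
s=ctrl.sense();t0=s["torque"];print("clamp",s["time_s"],s["grip_width"],s["ft_force"].round(1),s["torque"].round(2),s["joints"].round(3))
if not .012<s["grip_width"]<.023: raise SystemExit("grip?")
j=np.array(s["joints"]);a=0
for a in (.25,.5,.75,1.,1.2,1.35,1.45,1.52):
    k=j.copy();k[5]+=a;ctrl.move_j(k)
    s=ctrl.sense();print(a,round(s["time_s"],2),s["tool_pos"].round(4),s["ft_force"].round(1),(s["torque"]-t0).round(2),round(s["grip_width"],4))
    if np.linalg.norm(s["ft_force"])>50 or abs((s["torque"]-t0)[2])>2.5: print("stop");break
E
python3 turn.py
```

```text
bar ends [[0.6156 0.2843 0.142 ]
 [0.5974 0.2015 0.142 ]] len 0.08473114416884342 yaw of y-pi/2 -0.2167806582232339 mid [0.60648972 0.24291536 0.142     ]
17.05 [0.60589572 0.24163086 0.11575848] [0.5 0.9 0.4]
clamp 17.6833 0.015863859518579732 [-5.9 -0.2  5.4] [-0.04  0.73  0.1 ] [0.308 0.659 1.463 0.    1.021 0.536]
0.25 18.03 [0.605  0.2416 0.1153] [-3.6  0.2  2.3] [-0.08 -0.44  0.1 ] 0.0163
0.5 18.38 [0.6049 0.2417 0.1153] [-5.2  0.6  3.9] [-0.02 -0.23  0.02] 0.0162
0.75 18.73 [0.6048 0.2418 0.1153] [-5.8  1.1  4.5] [ 0.11 -0.19 -0.08] 0.0157
1.0 19.08 [0.6047 0.2418 0.1152] [-6.1  1.6  3.2] [ 0.24 -0.05 -0.21] 0.0161
1.2 19.39 [0.6047 0.242  0.1153] [-6.6  2.   4.2] [ 0.35 -0.07 -0.23] 0.016
1.35 19.66 [0.6047 0.2421 0.1153] [-6.1  3.2  4. ] [ 0.4  -0.02 -0.28] 0.0159
1.45 19.91 [0.6047 0.2421 0.1153] [-5.8  3.2  4.1] [ 0.48  0.   -0.21] 0.0162
1.52 20.16 [0.6047 0.2421 0.1153] [-6.   4.   3.4] [ 0.48 -0.04 -0.21] 0.016
```

```bash
python3 - <<'E'
from h import *
from bench import ctrl,cams
ctrl.release();ctrl.sleep(.3)
ctrl.servo_line([.6055,.2415,.24],velocity=.15)
ctrl.goto([.6,.255,.34],quat(-.22))
ctrl.sleep(.2)
snap(cams,"wrist","w6");snap(cams,"top","t6");snap(cams,"scene","s6")
s=ctrl.sense();print(s["time_s"],s["ft_force"].round(1))
im,K,R,t=load("w6")
a=cv2.resize(im[100:230,180:360],(540,390),interpolation=2)
cv2.imwrite("pics/c6.png",a[:,:,::-1])
E
```

```text
23.8167 [ 0.4  0.4 -0.5]
```

View pics/c6.png

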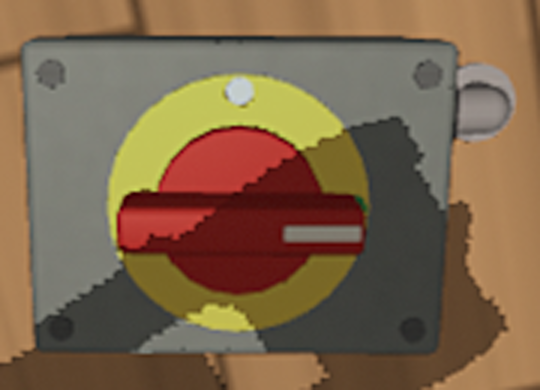

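View pics/s6.png

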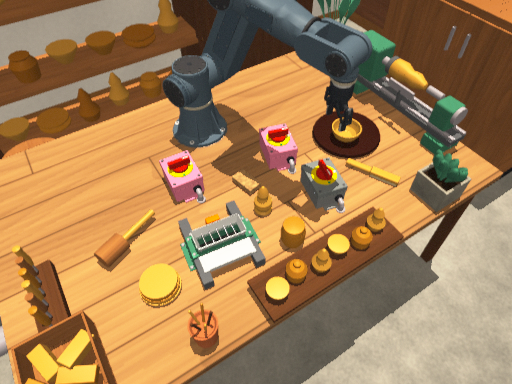

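The handle's white end is now at the green dot (crop 360,205) with the bar along the box's x, so it reads on. The damper is open at (220,240), and the other things stand where they were. The arm is clear of everything, so I'm handing in.

```bash
python3 - <<'E'
from bench import ticket,ctrl
print(ctrl.sense()["time_s"]);print(ticket.sign_off())
E
```

```text
23.8167
the job is handed in; nothing more can be done
None
```

The damper is fully home with the slot open, and the red isolator was turned from off to on only after that. I handed the job in at 23.8 s of the 54 s allowed.

- **Damper:** I pushed the orange grip at mid-width with closed fingers until it met the stop, at about 27 N. With the tool backed off, the grip's centre measured inlet x ≈ -62 mm (nominal -63), y ≈ 0, and the slot was visibly open.
- **Isolator:** I gripped the bar, turned it 1.52 rad clockwise and let go so it could snap on. The last wrist picture shows the white end at the green dot and the bar along the box's x. I did not measure the angle numerically.
- **Bystanders and forces:** The last scene picture shows the other things where they stood. The arm was clear, and the wrist force read about 0.8 N, which is noise.

**One disagreement:** the 4 mm push steps showed no force although the damper should already have been moving, because I read the force at rest after each step. Sliding force of about 3 N only showed in the last 10 mm. The final pictures and the stop position agree that the damper is home.

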